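# Lock the grinder lid and switch it on

## Robot

A 6-joint arm with a two-finger parallel gripper is mounted at the origin on the work surface. World frame = base frame: x ahead of the robot, y to its left, z up, the work surface at z = 0. Lengths are in m, angles in rad, forces in N, time in s.
With the tool pointing down it reaches from about 0.35 to 0.85 m from the base axis. Payload 8.1 kg.
Tool frame: the origin (TCP) lies midway between the tips of the shut fingers; the grasp point (between the pads) lies 19 mm behind it; z points along the fingers, y is the line along which they close (so a half turn about z gives the same grasp; the last joint's range is limited). The gripper opens to 93 mm and grips with 3 to 60 N. Pads are 15 mm wide; open, the fingers measure 128 mm over their backs; the gripper's body (75 mm by 188 mm) begins 65 mm behind the grasp point.
Start: joints at [-1.28, 0.13, 1.488, -0, 1.523, -0.085], TCP at [0.22, -0.558, 0.219] pointing down, gripper open.
Joint ranges: [-2.96, 2.96], [-0.89, 2.26], [0.02, 2.5], [-1.34, 4.48], [0, 2.73], [-2.66, 2.66]. Speed limits (rad/s): [2.39, 2.39, 2.79, 3.14, 3.14, 3.14].

## Interface

Orientations are given as a rotation vector (axis times angle).
In Python, from plant import read_state, read_camera, camera_model, close_job gives the robot as it stands. The module is installed in compiled form; this text tells all that it offers.
- The arm moves only by the tool carry_out, never from a script. Its argument "moves" is a list of rows, each an object of numbers: "jaw": the finger opening in m, from 0 to 0.093; "dx", "dy", "dz": the shift along the tool's x, y, z in m; "yaw": the turn about the tool's z in rad. In form: [{"jaw": .., "dx": .., "dy": .., "dz": .., "yaw": ..}, ...]. A call has 1 to 8 rows; each row shifts and turns the commanded pose from where the row before left it, along the tool's axes as they then stand; what a row does not reach is not made up. A row lasts 1/8 s, in which the tool goes at most 62.5 mm and 10.7 degrees, less where a joint would pass 70% of its speed; a pose out of reach is approached as far as the arm can. A call is refused whole if a number of a shift passes 0.0625 or a number of a turn 0.188, either way. A call with a gripper value outside its range is refused whole. The fingers move at their own pace and stop on an object; "grip_force" is the grip in N (left out, the last holds). Time passes only in rows, so rows that do not move let the fingers close. It gives the time, the measured TCP pose, the force, the opening and the grip force at its end, in the units of the state.
- read_state(): the state, without advancing time (a new reading comes with each control period).
- read_camera(name): name is "scene" or "top"; returns the picture (480x640x3 uint8, red, green, blue); there is no depth.
- camera_model(name): a dict with "camera_matrix" (3x3 intrinsics, pixels), "view" (4x4, takes a point from world to camera coordinates). Camera axes: x right, y up, looking along -z (the intrinsics and any distortion apply to the point x, -y, -z); pixel columns grow to the right and rows downward; lengths in m; the calibration is good to about 2 mm. A picture is of the moment at which its call begins. camera_model takes no time and is no camera call.
- close_job(): hands the job in; it is judged then, once.
The state is a dict: "t": time; "q": joint angles; "dq": joint speeds; "joint_torque": joint torques, N m; "tool_pos": TCP position; "orientation": TCP orientation; "force": force on the tool from outside, world axes, zero at the start; "wrist_torque": the same for the moment, N m; "opening": finger opening in m; "gripper_force": force on a finger pad.
Only numpy, scipy, OpenCV 4.12 (cv2) and the standard library are available. Lean on these libraries where they do the work, as an engineer would, in place of code of your own. Each camera call takes 0.05 s, during which the arm holds its last target. There are 200 camera calls.

## Task

Put the lid on the bench grinder: set it over the open bowl with its two lugs in the two slots, press it down against the springy gasket and twist it a quarter turn clockwise until it is locked, with the grip bar pointing at the start button. Only once the lid is locked, let go of it and press the start button fully down, then let it come back up. Leave the tape, the dome, the stapler and the marker cup where they are.

Things in the scene. Friction and masses are not known exactly. Their poses are not given: they have to be found in the camera images.
- lid_mid (a point): Loose upright lid, 0.1-0.2 kg, 62 mm tall; point on its axis 31 mm above its underside. Plug 68 mm across, 0-20 mm up; white round flange 108 mm across, 20-28 mm up; black grip bar on top 64 mm long (lid's x), 16 mm thick (y), 28-62 mm up. z up. Same after a half turn. Held lugs-on-ledge it is 26 mm above mouth, free in the slots 16, pressed down 11, locked and released 13.
- lid_lug (a point): Tip of one of the lid's two equal lugs, at the plug's +x side, half-way up the lug (8.5 mm above the lid's underside); the other is at -x, so both are in line with the grip bar, hidden under the flange. Each is 22 mm wide, 7 mm thick (5-12 mm above the underside) and reaches 41 mm from the lid's axis.
- mouth (a point): Centre of the grinder's round bowl mouth, at the metal rim (112 mm above the bench); axes: z up, -x towards the start button. Bowl 106 mm across outside, 90 inside. A 6 mm thick ledge inside the rim narrows the mouth to 72 mm, but for two slots at its +y and -y sides. Lid locked: its bar lies along this x, a quarter turn (90 degrees) clockwise from above from the slots; stop about 5 degrees on.
- slot (a point): Middle of the +y slot in the ledge, at rim height, 40 mm from the bowl axis; the other slot is opposite (-y). About 27 mm wide, open from above. The lugs (and bar) must lie along this line within about 4 degrees to drop in, else they ride on the ledge until turned to the slots. Pressed down they pass under the ledge, clockwise only (stop on the other side).
- gasket (a joint): Travel of the springy black gasket ring on the bowl rim: 0 up (5 mm above the rim), 0.005 m pressed level with the rim. It starts to give at 3 N and is level at 6 N. Unpressed it lifts the lid so that the lugs catch in the slots and cannot turn; after the twist it holds the lugs up against the ledge and friction keeps the lid locked.
- grinder: The grinder, fixed to the bench; origin on the bowl axis at bench level, axes as mouth. Grey motor base 55 mm tall, 124 mm wide (y), from 135 mm in front (-x) to 62 mm behind the bowl axis; the metal bowl stands on it, the start button is on its front part.
- start (a joint): The start button's travel: 0 up, 0.006 m fully down; a spring brings it back; fully down takes about 5 N.
- start_top (a point): Centre of the top of the round start button (26 mm across), on the motor base 105 mm in front (-x) of the bowl axis; pressed straight down.
- tape: Roll of white tape lying flat, 68 mm across, 19 mm tall; origin at the centre of its underside. A bystander.
- dome: Glass paperweight dome, 76 mm across, 40 mm tall; origin at the centre of its underside. A bystander.
- stapler: Purple stapler, 125 mm long (its x), 34 mm wide, 60 mm tall; origin at the centre of its underside. A bystander.
- cup: Hard silicone cup, 76 mm across and 90 mm tall, with four thick markers standing in it to about 140 mm; origin at the centre of its underside. A bystander.
Not all that is in view belongs to the job. What is shaped like the part that bears lid_mid but orange is not meant.

How it is judged:
By the outcome, as a careful person would: the job done as asked, in the order asked, and still so for the second after the job is handed in, with the robot touching nothing.
It also fails if it takes over 51 s, if anything falls off the work surface, if the arm or the gripper's body presses on something with over 40 N, if the wrist force passes 120 N, or if a joint passes its speed limit or range.

## Working session

There is one attempt and no reset: what is moved stays moved. The work goes in short steps, Python scripts to look and compute and a tool call to move; the robot and the scene stay as the last step left them, time stands still between calls to the robot, and variables do not carry over. Pictures are saved under pics/ and viewed, at most 10 in all, crops included, and the job is handed in when it is done.

Besides the shell and the picture viewer there is one more tool, called after "Request:" as name([rows], argument=value, ...), one row to a line, values as JSON. carry_out: Moves the arm, as the interface text tells. Its arguments: {"type":"object","properties":{"moves":{"type":"array","items":{"type":"object","properties":{"jaw":{"type":"number"},"dx":{"type":"number"},"dy":{"type":"number"},"dz":{"type":"number"},"yaw":{"type":"number"}}}},"grip_force":{"type":"number"}},"required":["moves"]}

```bash
mkdir -p pics; cat > h.py <<'E'
import numpy as np, cv2
from plant import read_state, read_camera, camera_model
def ray(cam,u,v):
    m=camera_model(cam);K=np.array(m["camera_matrix"]);V=np.array(m["view"])
    d=np.linalg.inv(K)@[u,v,1];d=np.array([d[0],-d[1],-d[2]])
    R=V[:3,:3];return -R.T@V[:3,3],R.T@d
def onz(cam,u,v,z):
    o,d=ray(cam,u,v);return o+d*(z-o[2])/d[2]
def proj(cam,p):
    m=camera_model(cam);K=np.array(m["camera_matrix"]);V=np.array(m["view"])
    c=V[:3,:3]@p+V[:3,3];q=K@[c[0],-c[1],-c[2]];return q[:2]/q[2]
E
python3 - <<'E'
from h import *
for c in("scene","top"):
    m=camera_model(c);print({k:np.round(v,3).tolist() if not isinstance(v,str) else v for k,v in m.items()})
    cv2.imwrite(f"pics/{c}0.png",read_camera(c)[:,:,::-1])
print(read_state())
E
```

```text
{'camera_matrix': [[439.85, 0.0, 320.422], [0.0, 439.85, 239.982], [0.0, 0.0, 1.0]], 'view': [[0.301, 0.954, -0.003, -0.16], [-0.805, 0.256, 0.535, 0.402], [0.511, -0.159, 0.845, -1.553], [0.0, 0.0, 0.0, 1.0]]}
{'camera_matrix': [[623.578, 0.0, 320.102], [0.0, 623.578, 242.764], [0.0, 0.0, 1.0]], 'view': [[-0.019, -1.0, 0.006, 0.006], [0.996, -0.019, 0.082, -0.561], [-0.081, 0.007, 0.997, -1.734], [0.0, 0.0, 0.0, 1.0]]}
{'t': 0.1, 'q': array([-1.28043148e+00,  1.31075595e-01,  1.48913005e+00, -4.97884145e-06,
        1.52296949e+00, -8.54178236e-02]), 'dq': array([ 0.00038015, -0.00244507, -0.00171483, -0.00044045,  0.0016998 ,
        0.00059675]), 'joint_torque': array([ 1.60206961e-03, -5.61340284e+01, -4.93097091e+01,  7.70600117e-02,
        2.90304667e-02, -1.88657248e-05]), 'tool_pos': array([ 0.22007062, -0.55766402,  0.21772048]), 'orientation': array([-3.08475549e+00, -5.86517483e-01,  2.61916713e-04]), 'force': array([ 0.46295464, -0.44430076, -0.44202745]), 'wrist_torque': array([-0.04666701, -0.03768298, -0.01479353]), 'gripper_force': 0.0, 'opening': 0.09354724563707906}
```

View pics/scene0.png

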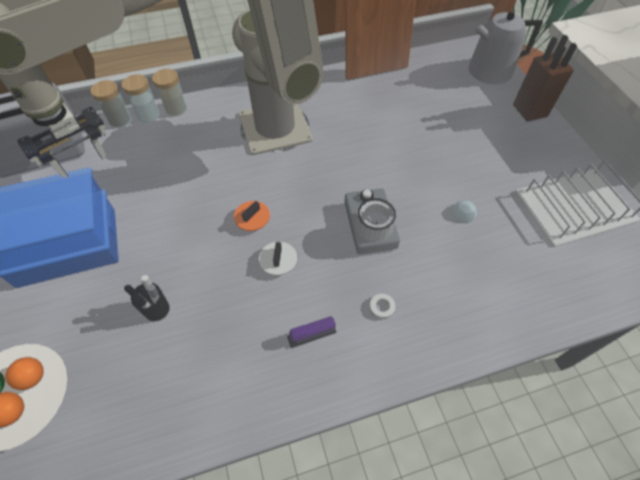

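View pics/top0.png

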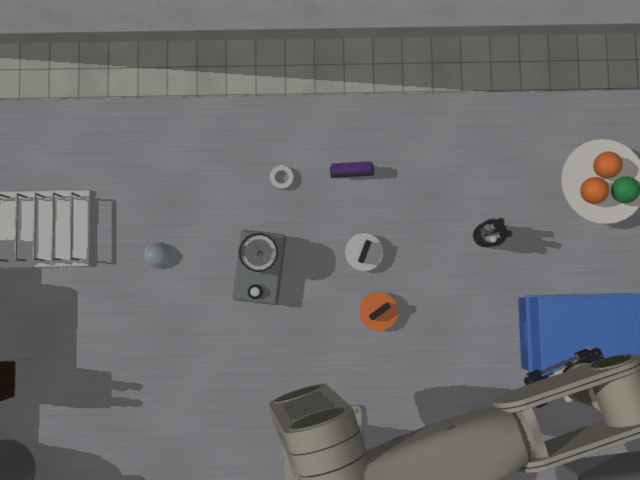

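Top view: the candidates are the white lid at (364,252) and the orange look-alike at (379,311). The white one matches the description and orange is ruled out. The grinder bowl is at (259,252) with its button at (255,292), tape (282,177), stapler (352,170), dome (159,255), cup (490,233). I'll measure these and confirm in a crop.

```bash
cat > m.py <<'E'
from h import *
im=read_camera("top").copy();hsv=cv2.cvtColor(im,cv2.COLOR_RGB2HSV);g=hsv[:,:,2]
def big(mask,x0,y0,x1,y1):
    z=np.zeros(mask.shape,np.uint8);z[y0:y1,x0:x1]=mask[y0:y1,x0:x1]*255
    return max(cv2.findContours(z,cv2.RETR_EXTERNAL,cv2.CHAIN_APPROX_NONE)[0],key=cv2.contourArea)
fl=big((g>150)&(hsv[:,:,1]<60),335,225,395,280);(u,v),r=cv2.minEnclosingCircle(fl)
print("flange px",u,v,r,"world",onz("top",u,v,.028), "diam",2*r/623.6*1.66)
bar=big(g<60,345,230,385,275);b=cv2.minAreaRect(bar)
# bar's top face
box=cv2.boxPoints(b);w=np.array([onz("top",*p,.062) for p in box])
e=[w[1]-w[0],w[2]-w[1]];L=max(e,key=np.linalg.norm);print("bar",b,w.mean(0),[np.linalg.norm(x) for x in e],"ang",np.degrees(np.arctan2(L[1],L[0])))
ch=im[225:310,225:295]
cv2.imwrite("pics/crop1.png",cv2.resize(np.hstack([im[225:310,225:295],im[225:310,335:405]])[:,:,::-1],None,fx=5.7,fy=5.7,interpolation=cv2.INTER_CUBIC)[:600])
bt=big((g>140)&(hsv[:,:,1]<60),243,283,267,302);(u,v),r=cv2.minEnclosingCircle(bt)
print("button",u,v,r); [print(z,onz("top",u,v,z)) for z in(.055,.065,.075)]
E
python3 m.py
```

```text
flange px 363.26556396484375 251.60385131835938 18.317014694213867 world [ 0.5332673  -0.12554264  0.028     ] diam 0.0975184233239096
bar ((364.2328796386719, 251.21231079101562), (4.798686981201172, 22.47190284729004), 20.556045532226562) [ 0.53208903 -0.12564617  0.062     ] [np.float64(0.06209430403139589), np.float64(0.013205509526555819)] ang -21.88531161821822
button 254.1896514892578 291.25860595703125 3.926077365875244
0.055 [0.42799179 0.17879582 0.055     ]
0.065 [0.42793256 0.17780194 0.065     ]
0.075 [0.42787334 0.17680806 0.075     ]
```

View pics/crop1.png

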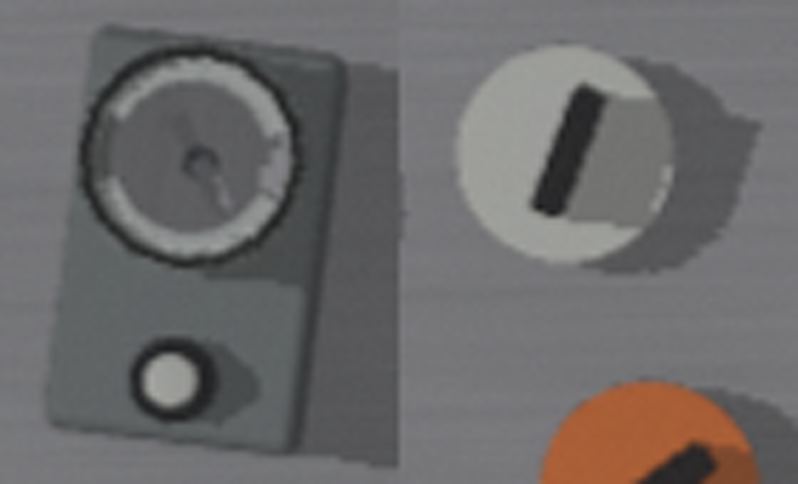

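The crop shows the white lid with its black bar at about (364,252) px, with a shadow covering its right side. The bowl ring is at about (258,252) with slots left and right, and the button at about (255,292). Next I'll refine the bowl centre and axis and cross-check with the scene camera.

```bash
cat > m2.py <<'E'
from h import *
from scipy.spatial.transform import Rotation as R
def hull(im,mask,x0,y0,x1,y1):
    z=np.zeros(mask.shape,np.uint8);z[y0:y1,x0:x1]=mask[y0:y1,x0:x1]*255
    c=cv2.convexHull(max(cv2.findContours(z,cv2.RETR_EXTERNAL,cv2.CHAIN_APPROX_NONE)[0],key=cv2.contourArea));return c
def tri(a,b):
    (o1,d1),(o2,d2)=ray("top",*a),ray("scene",*b);t=np.linalg.lstsq(np.c_[d1,-d2],o2-o1,rcond=None)[0]
    p,q=o1+t[0]*d1,o2+t[1]*d2;return (p+q)/2,np.linalg.norm(p-q)
T=read_camera("top");S=read_camera("scene");gt=T.max(2).astype(int);gs=S.max(2).astype(int)
r=cv2.fitEllipse(hull(T,gt<62,234,228,281,276));s=cv2.fitEllipse(hull(S,gs<70,352,197,402,234))
print("ring",r,s,tri(r[0],s[0]),"onz top",onz("top",*r[0],.115),"scene",onz("scene",*s[0],.115))
d=T.astype(int);br=(d[:,:,0]-d[:,:,2])
fl=cv2.fitEllipse(hull(T,(br>-1)&(gt>85),335,225,392,280));print("flange",fl,onz("top",*fl[0],.026))
bs=cv2.minAreaRect(hull(S,gs<65,266,236,290,272));print("bar scene",bs,onz("scene",*bs[0],.05))
b2=hull(S,gs>150,355,185,378,200);c2=cv2.minEnclosingCircle(b2);print("btn scene",c2,tri((254.3,291.4),c2[0]))
# base outline corners (crop px) on z=.055
for p in [(95,28),(343,55),(48,425),(295,452)]:
    print(p,onz("top",225+p[0]/5.7,225+p[1]/5.7,.055))
q=read_state();M=R.from_rotvec(q["orientation"]).as_matrix();print(M.round(3))
cv2.imwrite("pics/crop2.png",cv2.resize(S[180:280,240:420][:,:,::-1],None,fx=4.4,fy=4.4,interpolation=cv2.INTER_CUBIC))
E
python3 m2.py
```

```text
ring ((258.311279296875, 252.0645294189453), (38.723243713378906, 39.0130729675293), 60.255401611328125) ((367.9705810546875, 196.3548126220703), (6.828833103179932, 16.2757625579834), 64.08100128173828) (array([0.52350979, 0.14500103, 0.18241874]), np.float64(0.02016056484498859)) onz top [0.53151032 0.1607727  0.115     ] scene [0.47342107 0.15957362 0.115     ]
flange ((364.046875, 251.9226531982422), (38.15909194946289, 39.61192321777344), 128.64585876464844) [ 0.53246121 -0.12786903  0.026     ]
bar scene ((275.5, 262.0), (4.0, 3.0), 90.0) [ 0.56306126 -0.13787988  0.05      ]
btn scene ((366.0, 187.5), 11.280613899230957) (array([0.42710358, 0.173803  , 0.09476675]), np.float64(0.0015839190344395188))
(95, 28) [0.59792082 0.21165477 0.055     ]
(343, 55) [0.582524   0.09148958 0.055     ]
(48, 425) [0.40637679 0.23594273 0.055     ]
(295, 452) [0.39117032 0.11735132 0.055     ]
[[ 0.93   0.367 -0.   ]
 [ 0.367 -0.93   0.001]
 [ 0.    -0.001 -1.   ]]
```

View pics/crop2.png

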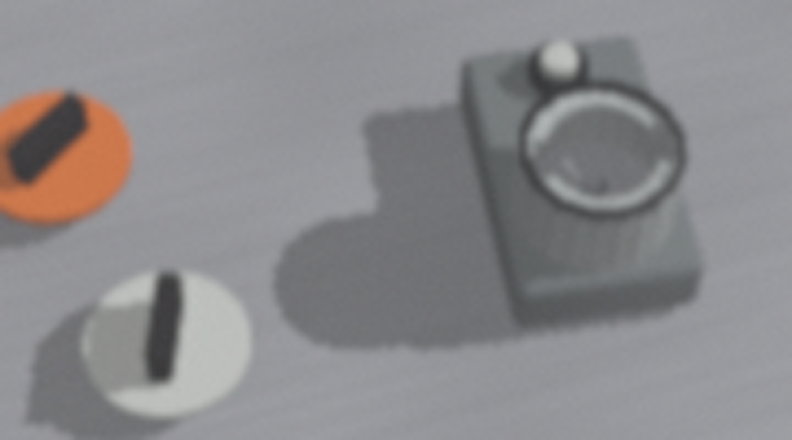

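The scene crop shows the ring centre at about (377,213.6), the flange at (277.7,258) and the button at (366.8,193). I'll cross-check the heights and pick the numbers.

```bash
python3 - <<'E'
import re
src=open('m2.py').read().split("T=read_camera")[0];exec(src)
print("ring",tri((258.3,252.1),(377.1,213.6)),onz("top",258.3,252.1,.115),onz("scene",377.1,213.6,.115))
print("flange",tri((364.05,251.92),(277.7,258.0)),onz("top",364.05,251.92,.026),onz("scene",277.7,258,.026))
print("btn",tri((254.6,291.6),(366.8,193.0)),[onz("top",254.6,291.6,z).round(4) for z in(.06,.07)],onz("scene",366.8,193,.065))
# dark bar in scene at top face, ends (crop px)
a,b=[onz("scene",240+x/4.4,180+y/4.4,.062) for x,y in((170,275),(160,378))];print(a,b)
S=read_camera("scene").max(2).astype(int)
st=read_state();print(proj("top",st["tool_pos"]),proj("scene",st["tool_pos"]))
E
```

```text
ring (array([0.53244061, 0.1629072 , 0.1086719 ]), np.float64(0.0032425888985778755)) [0.53141621 0.16080377 0.115     ] [0.53695937 0.16216637 0.115     ]
flange (array([ 0.53322534, -0.1277232 ,  0.01718496]), np.float64(0.0017147493894677198)) [ 0.53246851 -0.127878    0.026     ] [ 0.5386026  -0.12745433  0.026     ]
btn (array([0.42721443, 0.17708397, 0.06795848]), np.float64(0.0014481678361827322)) [array([0.427 , 0.1772, 0.06  ]), array([0.427 , 0.1762, 0.07  ])] [0.42528935 0.17886111 0.065     ]
[ 0.51238013 -0.11482169  0.062     ] [ 0.58235332 -0.13932768  0.062     ]
[547.36686867 369.77170145] [ 84.20823959 165.11622342]
```

Request:
carry_out([
  {"yaw":0.183,"jaw":0.093},
  {"yaw":0.183},
  {"yaw":0.183},
  {"yaw":0.183},
  {"dx":0.0158,"dy":-0.0569},
  {"dx":0.0158,"dy":-0.0569},
  {"dx":0.0158,"dy":-0.0569},
  {"dx":0.0158,"dy":-0.0569},
], grip_force=25)

```text
invalid input at $.moves[0]: expected keys jaw, dx, dy, dz, yaw
```

Request:
carry_out([
  {"dx":0.0158,"dy":-0.0569},
  {"dx":0.0158,"dy":-0.0569},
  {"dx":0.0158,"dy":-0.0569},
  {"dx":0.0158,"dy":-0.0569},
  {"dx":0.0158,"dy":-0.0569},
  {"dz":0.04},
  {"dz":0.03},
  {},
])

```text
invalid input at $.moves[0]: expected keys jaw, dx, dy, dz, yaw
```

All keys are required in every row.

Request:
carry_out([
  {"jaw":0.093,"dx":0,"dy":0,"dz":0,"yaw":0.183},
  {"jaw":0.093,"dx":0,"dy":0,"dz":0,"yaw":0.183},
  {"jaw":0.093,"dx":0,"dy":0,"dz":0,"yaw":0.183},
  {"jaw":0.093,"dx":0,"dy":0,"dz":0,"yaw":0.183},
  {"jaw":0.093,"dx":0.0158,"dy":-0.0569,"dz":0,"yaw":0},
  {"jaw":0.093,"dx":0.0158,"dy":-0.0569,"dz":0,"yaw":0},
  {"jaw":0.093,"dx":0.0158,"dy":-0.0569,"dz":0,"yaw":0},
  {"jaw":0.093,"dx":0.0158,"dy":-0.0569,"dz":0,"yaw":0},
], grip_force=25)

```text
t: 1.3
tool_pos: [0.3596, -0.3653, 0.2187]
orientation: [3.092, -0.557, 0.001]
force: [1.8, 0.3, 0.2]
opening: 0.093
gripper_force: 0.0
```

Request:
carry_out([
  {"jaw":0.093,"dx":0.0158,"dy":-0.0569,"dz":0,"yaw":0},
  {"jaw":0.093,"dx":0.0158,"dy":-0.0569,"dz":0,"yaw":0},
  {"jaw":0.093,"dx":0.0158,"dy":-0.0569,"dz":0,"yaw":0},
  {"jaw":0.093,"dx":0.0158,"dy":-0.0569,"dz":0,"yaw":0},
  {"jaw":0.093,"dx":0.0158,"dy":-0.0569,"dz":0,"yaw":0},
  {"jaw":0.093,"dx":0,"dy":0,"dz":0.04,"yaw":0},
  {"jaw":0.093,"dx":0,"dy":0,"dz":0.03,"yaw":0},
  {"jaw":0.093,"dx":0,"dy":0,"dz":0,"yaw":0},
])

```text
t: 2.3
tool_pos: [0.53, -0.1268, 0.1457]
orientation: [-3.091, 0.556, 0.009]
force: [0.8, 0.4, 0.1]
opening: 0.0928
gripper_force: 0.0
```

Request:
carry_out([
  {"jaw":0.093,"dx":0.0025,"dy":0,"dz":0.045,"yaw":0},
  {"jaw":0.093,"dx":0,"dy":0,"dz":0.04,"yaw":0},
  {"jaw":0.093,"dx":0,"dy":0,"dz":0.02,"yaw":0},
  {"jaw":0.093,"dx":0,"dy":0,"dz":0.006,"yaw":0},
  {"jaw":0.093,"dx":0,"dy":0,"dz":0,"yaw":0},
])

```text
t: 2.92
tool_pos: [0.5353, -0.1291, 0.039]
orientation: [3.092, -0.557, 0.003]
force: [-0.3, -1.2, 0.6]
opening: 0.0929
gripper_force: 0.0
```

```bash
python3 - <<'E'
from h import *
T=read_camera("top");S=read_camera("scene")
a=cv2.resize(T[220:285,325:400],None,fx=5,fy=5,interpolation=cv2.INTER_CUBIC);b=cv2.resize(S[215:280,240:315],None,fx=5,fy=5,interpolation=cv2.INTER_CUBIC)
cv2.imwrite("pics/pre.png",np.hstack([a,b])[:,:,::-1])
E
```

```text
(no output)
```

View pics/pre.png

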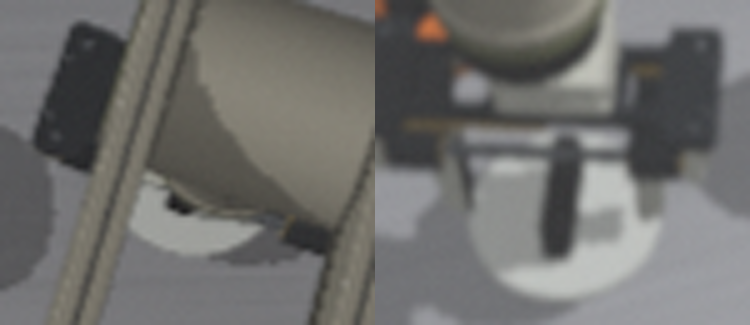

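The picture shows the bar between the two open fingers (scene half: fingers at about (458,180) and (650,190), bar mid (560,200)). Now I'll lower the last few millimetres and close.

Request:
carry_out([
  {"jaw":0.093,"dx":0,"dy":0,"dz":0.006,"yaw":0},
  {"jaw":0.06,"dx":0,"dy":0,"dz":0,"yaw":0},
  {"jaw":0.03,"dx":0,"dy":0,"dz":0,"yaw":0},
  {"jaw":0.0,"dx":0,"dy":0,"dz":0,"yaw":0},
  {"jaw":0.0,"dx":0,"dy":0,"dz":0,"yaw":0},
  {"jaw":0.0,"dx":0,"dy":0,"dz":0,"yaw":0},
  {"jaw":0.0,"dx":0,"dy":0,"dz":0,"yaw":0},
], grip_force=30)

```text
t: 3.9
tool_pos: [0.5344, -0.1286, 0.0317]
orientation: [3.092, -0.557, 0.0]
force: [0.6, 0.5, 0.9]
opening: 0.0379
gripper_force: 0.0
```

Request:
carry_out([
  {"jaw":0.0,"dx":0,"dy":0,"dz":0,"yaw":0},
  {"jaw":0.0,"dx":0,"dy":0,"dz":0,"yaw":0},
  {"jaw":0.0,"dx":0,"dy":0,"dz":0,"yaw":0},
  {"jaw":0.0,"dx":0,"dy":0,"dz":0,"yaw":0},
  {"jaw":0.0,"dx":0,"dy":0,"dz":0,"yaw":0},
  {"jaw":0.0,"dx":0,"dy":0,"dz":0,"yaw":0},
])

```text
t: 4.65
tool_pos: [0.5344, -0.1286, 0.0316]
orientation: [-3.092, 0.556, -0.0]
force: [0.4, 0.4, 0.6]
opening: 0.016
gripper_force: 30.0
```

Request:
carry_out([
  {"jaw":0.0,"dx":0,"dy":0,"dz":-0.02,"yaw":0},
  {"jaw":0.0,"dx":0,"dy":0,"dz":-0.046,"yaw":0},
  {"jaw":0.0,"dx":0,"dy":0,"dz":-0.046,"yaw":0},
  {"jaw":0.0,"dx":0,"dy":0,"dz":-0.046,"yaw":0},
  {"jaw":0.0,"dx":0,"dy":0,"dz":0,"yaw":-0.179},
  {"jaw":0.0,"dx":0,"dy":0,"dz":0,"yaw":-0.179},
  {"jaw":0.0,"dx":0,"dy":0,"dz":0,"yaw":-0.179},
  {"jaw":0.0,"dx":0,"dy":0,"dz":0,"yaw":-0.179},
])

```text
t: 5.65
tool_pos: [0.5341, -0.1287, 0.1892]
orientation: [-3.089, -0.571, 0.001]
force: [-0.4, 0.2, -2.0]
opening: 0.0155
gripper_force: 30.0
```

Request:
carry_out([
  {"jaw":0.0,"dx":0,"dy":0,"dz":0,"yaw":-0.179},
  {"jaw":0.0,"dx":0,"dy":0,"dz":0,"yaw":-0.179},
  {"jaw":0.0,"dx":0,"dy":0,"dz":0,"yaw":-0.179},
  {"jaw":0.0,"dx":0,"dy":0,"dz":0,"yaw":-0.179},
  {"jaw":0.0,"dx":0,"dy":0,"dz":0,"yaw":-0.179},
  {"jaw":0.0,"dx":0,"dy":0,"dz":0,"yaw":-0.179},
  {"jaw":0.0,"dx":0,"dy":0,"dz":0,"yaw":0},
])

```text
t: 6.52
tool_pos: [0.5341, -0.1287, 0.1892]
orientation: [-2.369, -2.062, 0.001]
force: [-0.0, 0.0, -1.8]
opening: 0.0159
gripper_force: 30.0
```

```bash
python3 - <<'E'
from h import *
T=read_camera("top");S=read_camera("scene");st=read_state();print(st["tool_pos"],st["orientation"],proj("scene",st["tool_pos"]),proj("top",st["tool_pos"]))
p=proj("scene",st["tool_pos"]).astype(int);q=proj("top",st["tool_pos"]).astype(int)
c=lambda I,p:cv2.resize(I[p[1]-40:p[1]+40,p[0]-40:p[0]+40],None,fx=5,fy=5,interpolation=cv2.INTER_CUBIC)
cv2.imwrite("pics/held.png",np.hstack([c(T,q),c(S,p)])[:,:,::-1]);print(p,q)
E
```

```text
[ 0.53422816 -0.12866833  0.18935226] [-2.37250090e+00 -2.05881003e+00  5.97142931e-04] [271.22894683 223.95219814] [369.21914759 246.93651221]
[271 223] [369 246]
```

View pics/held.png

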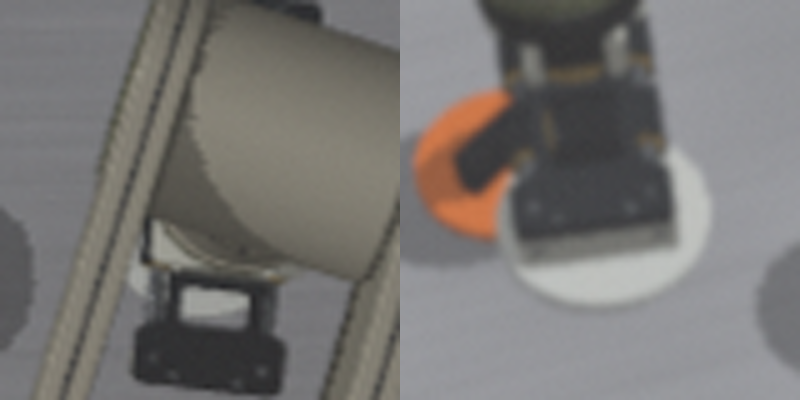

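Scene half: the flange is centred at about (271.6) px against the TCP at 271.2, so the lid is held roughly centred. Moving it over the bowl.

Request:
carry_out([
  {"jaw":0.0,"dx":0.0572,"dy":-0.0082,"dz":0,"yaw":0},
  {"jaw":0.0,"dx":0.0572,"dy":-0.0082,"dz":0,"yaw":0},
  {"jaw":0.0,"dx":0.0572,"dy":-0.0082,"dz":0,"yaw":0},
  {"jaw":0.0,"dx":0.0572,"dy":-0.0082,"dz":0,"yaw":0},
  {"jaw":0.0,"dx":0.0572,"dy":-0.0082,"dz":0,"yaw":0},
  {"jaw":0.0,"dx":0,"dy":0,"dz":0.012,"yaw":0},
  {"jaw":0.0,"dx":0,"dy":0,"dz":0,"yaw":0},
])

```text
t: 7.5
tool_pos: [0.5319, 0.1599, 0.1761]
orientation: [-2.369, -2.062, 0.004]
force: [-0.6, 0.1, -1.7]
opening: 0.0158
gripper_force: 30.0
```

```bash
python3 - <<'E'
from h import *
T=read_camera("top");S=read_camera("scene");st=read_state();print(st["tool_pos"],st["orientation"],proj("scene",st["tool_pos"]),proj("top",st["tool_pos"]))
print("exp ring in scene from top",proj("scene",np.array([.5314,.1608,.115])))
c=lambda I,p:cv2.resize(I[p[1]-40:p[1]+40,p[0]-40:p[0]+40],None,fx=5,fy=5,interpolation=cv2.INTER_CUBIC)
cv2.imwrite("pics/over.png",np.hstack([c(T,(260,255)),c(S,(378,205))])[:,:,::-1])
E
```

```text
[0.5327469  0.15901872 0.17729498] [-2.37077583e+00 -2.06117090e+00  1.68614442e-03] [377.90294078 198.76098423] [256.73297611 249.95067601]
exp ring in scene from top [375.89493879 212.15633007]
```

View pics/over.png

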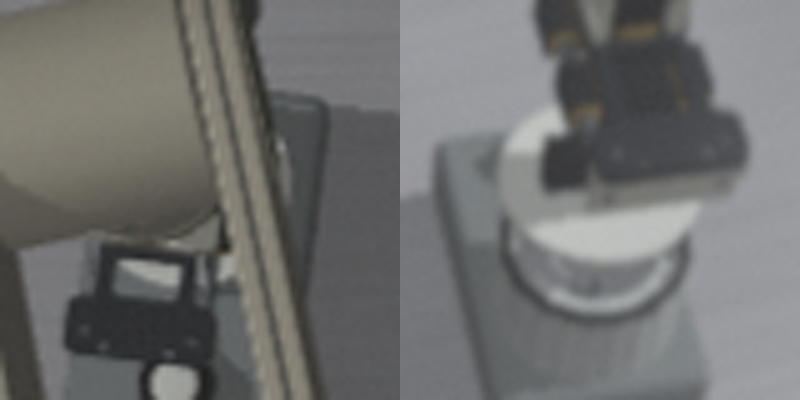

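The scene half shows the flange over the ring (flange spans columns 498–705 with bottom row 263; ring spans 502–690 with bottom row 322). I'll work out the relative offset from these extremes.

```bash
python3 - <<'E'
from h import *
from scipy.optimize import least_squares
S=read_camera("scene");g=S.max(2).astype(int);st=read_state();print(st["tool_pos"])
px=lambda x,y:(338+(x-400+.5)/5-.5,165+(y+.5)/5-.5)
def fit(l,r,b,rad,z):
    a=np.linspace(0,2*np.pi,361)
    def f(c):
        P=np.array([proj("scene",np.array([c[0]+rad*np.cos(t),c[1]+rad*np.sin(t),z])) for t in a])
        return [P[:,0].min()-l,P[:,0].max()-r,P[:,1].max()-b]
    s=least_squares(f,[.53,.16]);return s.x,s.fun
z=st["tool_pos"][2]-.031
print("flange",fit(px(498,0)[0],px(705,0)[0],px(0,263)[1],.054,z+.022))
print("ring",fit(px(501,0)[0],px(690,0)[0],px(0,322)[1],.0525,.114))
# column/row profiles
print("row flange",[(u,g[203,u]) for u in range(353,405,1) if u<362 or u>394])
print("row ring 214-216",[(u,g[217,u]) for u in range(353,402) if u<363 or u>392])
print("col 377",[(v,g[v,378]) for v in range(212,234)])
E
```

```text
[0.53307441 0.15896025 0.17772656]Traceback (most recent call last):
  File "<stdin>", line 12, in <module>
  File "<stdin>", line 10, in fit
    return func(*args, **kwargs)
    result = trf(vector_fun.fun, vector_fun.jac, x0, f0, J0, lb, ub, ftol, xtol,
                 gtol, max_nfev, x_scale, loss_function, tr_solver,
                 tr_options.copy(), verbose, callback=callback_wrapped)
    return trf_no_bounds(
        fun, jac, x0, f0, J0, ftol, xtol, gtol, max_nfev, x_scale,
        loss_function, tr_solver, tr_options, verbose, callback=callback)
    J = jac(x)
    self._update_jac()
    ~~~~~~~~~~~~~~~~^^
    self.J = self.jac_wrapped(xp_copy(self.x), f0=self.f)
             ~~~~~~~~~~~~~~~~^^^^^^^^^^^^^^^^^^^^^^^^^^^^
    J, dct = approx_derivative(
             ~~~~~~~~~~~~~~~~~^
        self.fun,
        ^^^^^^^^^
    ...<2 lines>...
        **self.finite_diff_options,
        ^^^^^^^^^^^^^^^^^^^^^^^^^^^
    )
    ^
    J, _nfev = _dense_difference(fun_wrapped, x0, f0, h,
               ~~~~~~~~~~~~~~~~~^^^^^^^^^^^^^^^^^^^^^^^^
                             use_one_sided, method,
                             ^^^^^^^^^^^^^^^^^^^^^^
                             mf)
                             ^^^
    df = [f_eval - f0 for f_eval in f_evals]
                                    ^^^^^^^
    f = np.atleast_1d(self.fun(x, *self.args, **self.kwargs))
                      ~~~~~~~~^^^^^^^^^^^^^^^^^^^^^^^^^^^^^^
    return np.atleast_1d(self.fun(x))
                         ~~~~~~~~^^^
    return self.f(x, *self.args, **self.kwargs)
           ~~~~~~^^^^^^^^^^^^^^^^^^^^^^^^^^^^^^
  File "<stdin>", line 8, in f
  File "h.py", line 10, in proj
    m=camera_model(cam);K=np.array(m["camera_matrix"]);V=np.array(m["view"])
ValueError: time passes only in moves, steps and waits
```

```bash
python3 - <<'E'
from h import *
st=read_state();p=st["tool_pos"];z=p[2]-.031;print(p)
print("flange",onz("scene",378.0,200.4,z+.021)-p,"ring",onz("scene",377.05,213.65,.114)-p)
E
```

```text
[0.53307441 0.15896025 0.17772656]
flange [-0.00174483  0.00199321 -0.01      ] ring [ 0.00336036  0.00337843 -0.06372656]
```

Request:
carry_out([
  {"jaw":0.0,"dx":0.0017,"dy":0,"dz":0.015,"yaw":0},
  {"jaw":0.0,"dx":0,"dy":0,"dz":0.015,"yaw":0},
  {"jaw":0.0,"dx":0,"dy":0,"dz":0.004,"yaw":0},
  {"jaw":0.0,"dx":0,"dy":0,"dz":0,"yaw":0},
])

```text
t: 8.15
tool_pos: [0.5326, 0.1617, 0.1428]
orientation: [-2.368, -2.064, 0.002]
force: [0.2, -0.3, -1.6]
opening: 0.0157
gripper_force: 30.0
```

Request:
carry_out([
  {"jaw":0.0,"dx":0,"dy":0,"dz":0.003,"yaw":0},
  {"jaw":0.0,"dx":0,"dy":0,"dz":0.003,"yaw":0},
  {"jaw":0.0,"dx":0,"dy":0,"dz":0,"yaw":0},
])

```text
t: 8.52
tool_pos: [0.5329, 0.162, 0.1374]
orientation: [-2.368, -2.064, 0.001]
force: [0.5, 0.2, -2.1]
opening: 0.016
gripper_force: 30.0
```

Request:
carry_out([
  {"jaw":0.0,"dx":0,"dy":0,"dz":0.002,"yaw":0},
  {"jaw":0.0,"dx":0,"dy":0,"dz":0.002,"yaw":0},
  {"jaw":0.0,"dx":0,"dy":0,"dz":0,"yaw":0},
])

```text
t: 8.9
tool_pos: [0.5329, 0.1619, 0.1334]
orientation: [-2.368, -2.064, 0.001]
force: [-0.2, 0.2, -2.3]
opening: 0.0155
gripper_force: 30.0
```

Already below the ledge-riding height with no contact force, so the lugs are going into the slots.

Request:
carry_out([
  {"jaw":0.0,"dx":0,"dy":0,"dz":0.003,"yaw":0},
  {"jaw":0.0,"dx":0,"dy":0,"dz":0.002,"yaw":0},
  {"jaw":0.0,"dx":0,"dy":0,"dz":0,"yaw":0},
])

```text
t: 9.28
tool_pos: [0.5331, 0.162, 0.1287]
orientation: [-2.368, -2.064, 0.0]
force: [0.2, -0.2, -1.8]
opening: 0.0156
gripper_force: 30.0
```

Request:
carry_out([
  {"jaw":0.0,"dx":0,"dy":0,"dz":0.003,"yaw":0},
  {"jaw":0.0,"dx":0,"dy":0,"dz":0.003,"yaw":0},
  {"jaw":0.0,"dx":0,"dy":0,"dz":0,"yaw":0},
])

```text
t: 9.65
tool_pos: [0.5334, 0.162, 0.1236]
orientation: [2.368, 2.064, 0.001]
force: [-3.1, -1.8, 8.0]
opening: 0.016
gripper_force: 30.0
```

Request:
carry_out([
  {"jaw":0.0,"dx":-0.0004,"dy":-0.0006,"dz":0,"yaw":0},
  {"jaw":0.0,"dx":0,"dy":0,"dz":0,"yaw":0.1},
  {"jaw":0.0,"dx":0,"dy":0,"dz":0,"yaw":0.1},
  {"jaw":0.0,"dx":0,"dy":0,"dz":0,"yaw":0.15},
  {"jaw":0.0,"dx":0,"dy":0,"dz":0,"yaw":0},
])

```text
t: 10.28
tool_pos: [0.5334, 0.1618, 0.1236]
orientation: [2.693, 1.617, 0.003]
force: [-0.8, -0.7, 5.2]
opening: 0.0158
gripper_force: 30.0
```

```bash
python3 -c "
from h import *
s=read_state();print(s['tool_pos'],s['orientation'],s['force'],s['wrist_torque'],s['opening'])"
```

```text
[0.53337208 0.16177482 0.12360392] [2.69278235 1.61667164 0.00321635] [-0.81109039 -0.68976503  5.18849801] [-0.12515895  0.16824452 -0.14215348] 0.01579543395907308
```

Request:
carry_out([
  {"jaw":0.0,"dx":0,"dy":0,"dz":0,"yaw":0.174},
  {"jaw":0.0,"dx":0,"dy":0,"dz":0,"yaw":0.174},
  {"jaw":0.0,"dx":0,"dy":0,"dz":0,"yaw":0.174},
  {"jaw":0.0,"dx":0,"dy":0,"dz":0,"yaw":0.174},
  {"jaw":0.0,"dx":0,"dy":0,"dz":0,"yaw":0},
])

```text
t: 10.9
tool_pos: [0.5334, 0.1618, 0.1236]
orientation: [3.084, 0.601, 0.003]
force: [-0.7, -0.5, 4.8]
opening: 0.016
gripper_force: 30.0
```

Request:
carry_out([
  {"jaw":0.0,"dx":0,"dy":0,"dz":0,"yaw":0.174},
  {"jaw":0.0,"dx":0,"dy":0,"dz":0,"yaw":0.174},
  {"jaw":0.0,"dx":0,"dy":0,"dz":0,"yaw":0.174},
  {"jaw":0.0,"dx":0,"dy":0,"dz":0,"yaw":0},
])

```text
t: 11.4
tool_pos: [0.5334, 0.1617, 0.1236]
orientation: [-3.134, 0.215, -0.003]
force: [0.1, -0.2, 5.9]
opening: 0.0158
gripper_force: 30.0
```

```bash
python3 -c "
from h import *
s=read_state();print(s['tool_pos'],s['orientation'],s['force'],s['wrist_torque'],s['opening'])"
```

```text
[0.5333638  0.16174401 0.12358475] [-3.13376236  0.2150394  -0.00330238] [ 0.07774914 -0.19903383  5.89330619] [-0.03470219  0.19351753 -0.09941333] 0.01583261583873302
```

Request:
carry_out([
  {"jaw":0.0,"dx":0,"dy":0,"dz":-0.002,"yaw":0},
  {"jaw":0.0,"dx":0,"dy":0,"dz":0,"yaw":0},
  {"jaw":0.05,"dx":0,"dy":0,"dz":0,"yaw":0},
  {"jaw":0.05,"dx":0,"dy":0,"dz":0,"yaw":0},
  {"jaw":0.05,"dx":0,"dy":0,"dz":0,"yaw":0},
  {"jaw":0.05,"dx":0,"dy":0,"dz":0,"yaw":0},
  {"jaw":0.05,"dx":0,"dy":0,"dz":0,"yaw":0},
])

```text
t: 12.28
tool_pos: [0.5324, 0.1617, 0.1246]
orientation: [3.135, -0.211, -0.0]
force: [0.0, 0.3, 0.4]
opening: 0.0499
gripper_force: 0.0
```

Request:
carry_out([
  {"jaw":0.05,"dx":0,"dy":0,"dz":-0.01,"yaw":0},
  {"jaw":0.05,"dx":0,"dy":0,"dz":-0.04,"yaw":0},
  {"jaw":0.05,"dx":0,"dy":0,"dz":-0.05,"yaw":0},
  {"jaw":0.0,"dx":-0.06,"dy":0,"dz":0,"yaw":0},
  {"jaw":0.0,"dx":-0.045,"dy":0,"dz":0,"yaw":0},
  {"jaw":0.0,"dx":0,"dy":0,"dz":0,"yaw":0},
  {"jaw":0.0,"dx":0,"dy":0,"dz":0,"yaw":0},
  {"jaw":0.0,"dx":0,"dy":0,"dz":0,"yaw":0},
])

```text
t: 13.28
tool_pos: [0.4293, 0.1756, 0.2251]
orientation: [-3.134, 0.211, -0.001]
force: [0.3, -0.3, -0.4]
opening: 0.0045
gripper_force: 0.0
```

```bash
python3 - <<'E'
from h import *
T=read_camera("top");S=read_camera("scene");st=read_state();print(st["tool_pos"],st["orientation"],st["opening"])
c=lambda I,p:cv2.resize(I[p[1]-40:p[1]+40,p[0]-40:p[0]+40],None,fx=5,fy=5,interpolation=cv2.INTER_CUBIC)
cv2.imwrite("pics/locked.png",np.hstack([c(T,(260,255)),c(S,(378,205))])[:,:,::-1])
E
```

```text
[0.42907419 0.17551019 0.2246394 ] [ 3.13433352e+00 -2.11674535e-01 -3.18409859e-04] 0.0007610661620580711
```

View pics/locked.png

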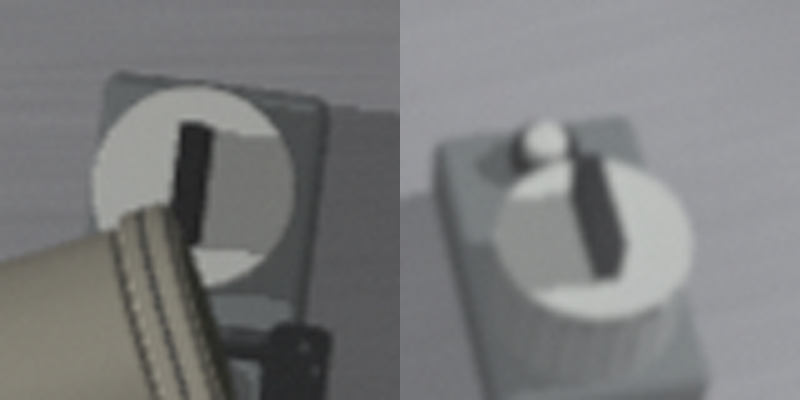

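The lid sits flat with its bar (top half: (195,120)–(185,245)) parallel to the base's long side and pointing at the button. On to pressing the button.

Request:
carry_out([
  {"jaw":0.0,"dx":0,"dy":0,"dz":0.05,"yaw":0},
  {"jaw":0.0,"dx":0,"dy":-0.0005,"dz":0.05,"yaw":0},
  {"jaw":0.0,"dx":0,"dy":0,"dz":0.03,"yaw":0},
  {"jaw":0.0,"dx":0,"dy":0,"dz":0.01,"yaw":0},
  {"jaw":0.0,"dx":0,"dy":0,"dz":0.005,"yaw":0},
  {"jaw":0.0,"dx":0,"dy":0,"dz":0,"yaw":0},
])

```text
t: 14.12
tool_pos: [0.4294, 0.1764, 0.0807]
orientation: [-3.134, 0.211, -0.002]
force: [0.8, -0.5, 0.1]
opening: 0.0001
gripper_force: 0.0
```

Request:
carry_out([
  {"jaw":0.0,"dx":0,"dy":0,"dz":0.005,"yaw":0},
  {"jaw":0.0,"dx":0,"dy":0,"dz":0,"yaw":0},
])

```text
t: 14.38
tool_pos: [0.4294, 0.1765, 0.0755]
orientation: [-3.134, 0.211, -0.003]
force: [1.7, 0.8, 3.5]
opening: 0.0008
gripper_force: 1.2
```

Request:
carry_out([
  {"jaw":0.0,"dx":0,"dy":0,"dz":0.002,"yaw":0},
  {"jaw":0.0,"dx":0,"dy":0,"dz":0,"yaw":0},
])

```text
t: 14.62
tool_pos: [0.4293, 0.1764, 0.0733]
orientation: [-3.134, 0.211, -0.003]
force: [2.6, 1.7, 3.9]
opening: 0.0005
gripper_force: 1.8
```

Request:
carry_out([
  {"jaw":0.0,"dx":0,"dy":0,"dz":0.002,"yaw":0},
  {"jaw":0.0,"dx":0,"dy":0,"dz":0,"yaw":0},
])

```text
t: 14.88
tool_pos: [0.4293, 0.1764, 0.0713]
orientation: [-3.134, 0.211, -0.003]
force: [2.7, 0.9, 6.1]
opening: 0.0005
gripper_force: 2.9
```

Request:
carry_out([
  {"jaw":0.0,"dx":0,"dy":0,"dz":0.002,"yaw":0},
  {"jaw":0.0,"dx":0,"dy":0,"dz":0.001,"yaw":0},
  {"jaw":0.0,"dx":0,"dy":0,"dz":0,"yaw":0},
])

```text
t: 15.25
tool_pos: [0.4295, 0.1765, 0.0708]
orientation: [-3.134, 0.21, -0.003]
force: [-10.2, -3.4, 31.5]
opening: 0.0002
gripper_force: 15.8
```

The button hit its stop (31 N, no further travel). Backing off.

Request:
carry_out([
  {"jaw":0.0,"dx":0,"dy":0,"dz":-0.005,"yaw":0},
  {"jaw":0.0,"dx":0,"dy":0,"dz":-0.02,"yaw":0},
  {"jaw":0.0,"dx":0,"dy":0,"dz":-0.05,"yaw":0},
  {"jaw":0.0,"dx":0,"dy":0,"dz":-0.05,"yaw":0},
  {"jaw":0.0,"dx":0,"dy":0,"dz":-0.03,"yaw":0},
  {"jaw":0.0,"dx":0,"dy":0,"dz":0,"yaw":0},
  {"jaw":0.0,"dx":0,"dy":0,"dz":0,"yaw":0},
])

```text
t: 16.12
tool_pos: [0.4275, 0.1759, 0.2209]
orientation: [3.134, -0.211, -0.004]
force: [-0.1, 0.1, 0.3]
opening: 0.0005
gripper_force: 0.0
```

```bash
python3 - <<'E'
from h import *
S=read_camera("scene");T=read_camera("top")
c=lambda I,p:cv2.resize(I[p[1]-40:p[1]+40,p[0]-40:p[0]+40],None,fx=5,fy=5,interpolation=cv2.INTER_CUBIC)
cv2.imwrite("pics/final.png",np.hstack([c(T,(260,255)),c(S,(378,205))])[:,:,::-1])
E
```

```text
(no output)
```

View pics/final.png

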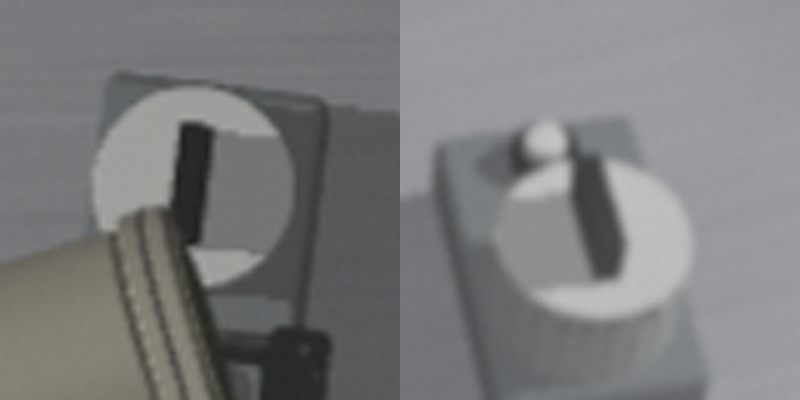

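The lid hasn't moved (flange centre about (193,187) in the top half), the button is back up at (545,140) in the scene half, and the robot is clear.

```bash
python3 -c "
from plant import close_job
print(close_job())"
```

```text
the job is handed in; nothing more can be done
None
```

The white lid is seated and twisted a quarter turn to the locked position with its bar pointing at the start button; after I let go, the button was pressed to its stop and came back up, and the job was handed in at about 16 s.

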